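Load the sample slide and index it under the measuring head

ROBOT

A 7-joint arm with a two-finger parallel gripper is mounted at the origin on the work surface. World frame = base frame: x ahead of the robot, y to its left, z up, the work surface at z = 0. Lengths are in m, angles in degrees, forces in N, time in s.
With the tool pointing down it reaches from about 0.425 to 0.875 m from the base axis. Payload 4.7 kg.
Tool frame: the origin (TCP) lies midway between the tips of the shut fingers; the grasp point (between the pads) lies 19 mm behind it (env.grip_depth is the distance from the TCP to the grasp point, in m); z points along the fingers, y is the line along which they close (so a half turn about z gives the same grasp; the last joint's range is limited). The gripper opens to 87 mm and grips with 3 to 60 N. Pads are 19 mm wide; open, the fingers measure 117 mm over their backs; the gripper's body (75 mm by 190 mm) begins 51 mm behind the grasp point.
Start: joints at [66.641, 18.392, -4.016, 83.108, 1.295, 78.541, -3.26], TCP at [0.266, -0.593, 0.223] pointing down, gripper open.
Joint ranges: [-163.93, 163.93], [-17.29, 119.83], [-79.2, 71.16], [3.27, 140.29], [-89.18, 269.18], [5.43, 117.66], [-154.24, 154.24]. Speed limits (degrees/s): [147.25, 147.25, 180, 180, 180, 180, 180].

INTERFACE

Orientations are given as [roll, pitch, yaw] about the fixed x, y, z axes, in that order (R = Rz(yaw) Ry(pitch) Rx(roll)).
In Python, from cell import get_obs, optics, env, nets gives the robot as it stands.
- The arm moves only by the shell command python3 -m creep 'ROWS' [FORCE]. ROWS is JSON, a list of rows, each an object of numbers: "wx", "wy", "wz": the turn, a rotation vector about the tool's x, y, z in degrees; "tx", "ty", "tz": the shift along the tool's x, y, z in mm; "gripper": the opening, from -1 (shut) to 1 (fully open). A call has 1 to 5 rows; each row is the pose to reach, as a shift and turn from the pose commanded when the call began, along the tool's axes at that moment; what a row does not reach only later rows make up. A row lasts 1/12 s, in which the tool goes at most 41.7 mm and 7.16 degrees, less where a joint would pass 70% of its speed; a pose out of reach is approached as far as the arm can. A call with a gripper value outside its range is refused whole. The fingers move at their own pace and stop on an object; FORCE is the grip in N (left out, the last holds). Time passes only in rows, so rows that repeat a pose let the fingers close. It gives the time, the measured TCP pose, the force, the opening and the grip force at its end, in the units of the state.
- get_obs(): the state, without advancing time (a new reading comes with each control period).
- optics.read_camera(name): name is "scene" or "top" or "wrist"; returns (picture, depth): 400x640x3 uint8, red, green, blue; 400x640 float32, m along the optical axis (not along the pixel's ray), 0 where there is no reading.
- optics.camera_info(name): a dict with "fovy" (degrees; the focal length in pixels is half the picture's height over the tangent of half this angle, whatever the lens; pixels are square), "cx", "cy" (the principal point, pixels), "R" (3x3) and "t" (3): a world point X has camera coordinates R X + t; the wrist camera has in their place "tool_from_camera" (4x4, takes a point from camera to tool coordinates, whose origin is the TCP and whose axes are the flange's). Camera axes: x right, y down, z forward; pixel columns grow to the right and rows downward; lengths in m; the calibration is good to about 2 mm. A picture is of the moment at which its call begins: read the wrist's pose just before it. camera_info takes no time and is no camera call.
- env.sign_off(): hands the job in; it is judged then, once.
Trained networks look in the newest picture that a camera, given by its name, has taken for a name from the list of things; names that differ only in an ending like _2 or _b are one class to them, and where a whole thing is asked for, a point or a joint stands for the part that bears it (a point fixed in the world has none). Each returns a list of dicts, best first, with "confidence" (0 to 1); they miss things now and then, are a little off and sometimes report something else, mostly with a low value. They report only what shows in the picture. A call takes as long as a camera call.
- nets.look_for(query, camera): "point" ([x, y, z] in m, in world coordinates, good to about 4 mm: the middle of the surface that is visible of it).
- nets.place_of(query, camera): "point" ([x, y, z] in m, in world coordinates, good to about 4 mm: a listed point, or the origin of a listed thing).
The state is a dict: "time_s": time; "qpos": joint angles; "joint_velocities": joint speeds; "effort": joint torques, N m; "tool_pos": TCP position; "tool_rot": TCP orientation; "force": force on the tool from outside, world axes, zero at the start; "wrist_torque": the same for the moment, N m; "grip_width": finger opening in m; "grasp_force": force on a finger pad.
Only numpy, scipy, OpenCV 4.12 (cv2) and the standard library are available. Lean on these libraries where they do the work, as an engineer would, in place of code of your own. Each camera call takes 0.05 s, during which the arm holds its last target. There are 200 camera calls.

TASK

Take the loaded sample cup from the enamel tray and seat it flat in the round nest of the sample slide, then pull up the slide's index plunger, push the slide on to the next hole, where the cup stands under the measuring head, and let the plunger snap fully home. Keep the cup upright, do not force the slide hard against the plunger pin, and leave the other things on the bench where they are.

Things in the scene. Friction and masses are not known exactly. Their poses are not given: they have to be found in the camera images.
- slide: Sample slide, fixed: aluminium bed 175 x 355 x 10 mm, carriage on two rails, grey measuring head. Origin on the bench below the nest when the carriage is at its loading place. Its level +y is the carriage's way from loading to measuring; -x is the index side, nearer the robot, where a steel index bar 24 mm wide runs along y at x = -80 mm, its top 22 mm above the bench, with 11.5 mm holes for the pin.
- load_hole (a point): Mouth of the first hole (loading) in the index bar, 22 mm above the bench. The measuring hole is the next one along the slide's +y, a third (unloading, not wanted) is 38 mm further. The part of the bar with these two is clamped through slots and set anew for each series: the measuring hole lies 105 to 135 mm from the first, not known better. The bar's top is unbroken between the holes.
- snout (a point): Centre of the underside of the head's round snout (44 mm wide), 76 mm above the bench, at x = 0, y = 120 mm of the slide. The head's housing above it spans the slide's x -25 to 112 mm, y 92 to 148 mm, up to 190 mm high; its column stands on the side away from the index bar. A cup in the nest passes 10 mm below the snout.
- carriage (a joint): Travel of the carriage along the slide's +y, in m: 0 at loading, 0.105 to 0.135 with the pin in the measuring hole, end stop at 0.174. About 2 N slides it with the pin lifted, about 4 N with the pin riding on the bar.
- plunger (a joint): Lift of the plunger's pin and knob, in m: 0 home in a hole, 0.009 riding on the bar, 0.013 fully pulled (stop). The spring pushes down 7 N when home, 12 N when pulled. The steel pin is 10 mm thick, flat ended, 0.75 mm clear all round in its hole: off centre by more than about 1.5 mm it stays up on the bar. More than 30 N sideways on the pin spoils it, as when the slide is driven on with the pin in a hole.
- knob (a point): Middle of the black round plunger knob, on the pin's axis, 67 mm above the bench when home; rises with the pin and travels with the carriage. Knob 26 mm wide, 22 mm high (sides straight for 14 mm). Below its underside: 2 mm gap, a fixed sleeve 18 mm wide, then a hexagon nut 25 mm wide whose top is 27 mm under this point. Nothing stands above the lug within 45 mm of the knob.
- lug (a point): Point of the carriage on the plunger's axis, on top of the 10 mm thick lug plate (44 mm long in travel) that carries the plunger, 34 mm above the bench. Travels with the carriage, does not rise; at the slide's x = -80 mm, y = -100 mm plus the travel.
- nest (a point): Middle of the floor of the round nest in the carriage, 26 mm above the bench. The nest is 53.5 mm wide, 8 mm deep, in a block 76 x 76 mm whose top is 34 mm above the bench. Travels with the carriage; axes as the slide's.
- cup: Loaded sample cup: steel cylinder 51 mm wide, 40 mm high, foot chamfered by 2 mm, dark pressed pellet flush in its top, 0.13 to 0.21 kg. Origin at the centre of its underside, z up. Stands in the half of the enamel tray away from the robot.
- tray: White enamel tray with black rim, fixed, 220 x 170 mm, rim 15 mm high, floor 4 mm thick; dark pellets 4 mm thick lie in the half nearer the robot. Origin at the centre of its underside.
- jar: Bystander: white jar with black cap, 60 mm wide, 85 mm high. Origin at the centre of its underside.
- brush: Bystander: small brush, 150 mm long, lying flat along its x axis. Origin on its underside.
- die: Bystander: steel press piston, 42 mm wide at the foot, 55 mm high. Origin at the centre of its underside.

How it is judged:
By the outcome, as a careful person would: the job done as asked, in the order asked, and still so for the second after the job is handed in, with the robot touching nothing.
It also fails if it takes over 58 s, if anything falls off the work surface, if the arm or the gripper's body presses on something with over 40 N, if the wrist force passes 120 N, or if a joint passes its speed limit or range.

## Working session

There is one attempt and no reset: what is moved stays moved. The work goes in short steps, Python scripts to look and compute and a shell command to move; the robot and the scene stay as the last step left them, time stands still between calls to the robot, and variables do not carry over. Pictures are saved under pics/ and viewed, at most 10 in all, crops included, and the job is handed in when it is done.

```bash
ls; mkdir -p pics
cat > h.py <<'E'
import numpy as np, cv2
from scipy.spatial.transform import Rotation as Ro
from cell import get_obs, optics, env, nets
np.set_printoptions(precision=4,suppress=True)
def pose():
    o=get_obs(); return np.array(o['tool_pos']), Ro.from_euler('xyz',o['tool_rot'],degrees=True)
def st():
    o=get_obs(); print({k:np.round(o[k],4) for k in('time_s','qpos','tool_pos','tool_rot','force','grip_width','grasp_force')})
def shot(cam,fn=None):
    p,R=pose(); im,d=optics.read_camera(cam)
    if fn: cv2.imwrite('pics/'+fn,im[:,:,::-1])
    i=optics.camera_info(cam); f=200/np.tan(np.radians(i['fovy']/2))
    if cam=='wrist':
        T=np.array(i['tool_from_camera']); Rw=R.as_matrix()@T[:3,:3]; tw=R.as_matrix()@T[:3,3]+p
    else:
        Rw=np.array(i['R']).T; tw=-Rw@np.array(i['t'])
    v,u=np.mgrid[:400,:640]
    P=np.stack([(u-i['cx'])/f*d,(v-i['cy'])/f*d,d],-1)@Rw.T+tw
    P[d==0]=np.nan
    return im,d,P,(Rw,tw,f,i['cx'],i['cy'])
def to(target,yaw=None):
    "rows' tx,ty,tz for TCP target, wz for world yaw (tool down)"
    p,R=pose(); print('txyz mm',1000*R.inv().apply(np.array(target)-p), end=' ')
    x=R.apply([1,0,0]); a=np.degrees(np.arctan2(x[1],x[0])); print('tool x yaw',a)
E
python3 - <<'E'
from h import *
st()
for c in('scene','top'):
    shot(c,c+'0.png')
    for q in ('load_hole','snout','knob','lug','nest','cup','tray','jar','brush','die','slide'):
        print(c,q,[(np.round(r['point'],3),round(r['confidence'],2)) for r in nets.place_of(q,c)[:2]])
E
```

```text
pics
{'time_s': np.float64(0.0), 'qpos': array([66.6391, 18.4376, -4.0168, 83.1741,  1.2939, 78.5414, -3.2624]), 'tool_pos': array([ 0.2659, -0.5925,  0.2215]), 'tool_rot': array([-179.8921,    0.0043,   24.1692]), 'force': array([-0.0399,  1.1037,  0.4801]), 'grip_width': np.float64(0.0873), 'grasp_force': np.float64(0.0)}
scene load_hole [(array([ 0.559, -0.012,  0.019]), 0.83), (array([ 0.561, -0.008,  0.065]), 0.16)]
scene snout [(array([0.594, 0.226, 0.073]), 0.75), (array([ 0.56 , -0.01 ,  0.067]), 0.55)]
scene knob [(array([0.619, 0.101, 0.001]), 0.55), (array([ 0.562, -0.008,  0.067]), 0.49)]
scene lug [(array([ 0.561, -0.01 ,  0.033]), 0.7)]
scene nest [(array([0.615, 0.105, 0.026]), 0.78)]
scene cup [(array([ 0.488, -0.302,  0.005]), 0.67)]
scene tray []
scene jar [(array([0.432, 0.407, 0.   ]), 0.86)]
scene brush [(array([ 0.642, -0.34 ,  0.   ]), 0.56)]
scene die []
scene slide [(array([ 0.618,  0.106, -0.   ]), 0.96)]
top load_hole [(array([ 0.561, -0.013,  0.021]), 0.86), (array([ 0.431,  0.403, -0.   ]), 0.37)]
top snout [(array([0.595, 0.22 , 0.073]), 0.77), (array([ 0.559, -0.012,  0.025]), 0.16)]
top knob [(array([ 0.558, -0.01 ,  0.066]), 0.47)]
top lug [(array([ 0.563, -0.009,  0.035]), 0.55)]
top nest [(array([0.621, 0.106, 0.028]), 0.57)]
top cup [(array([ 0.488, -0.299,  0.005]), 0.67)]
top tray [(array([ 0.447, -0.332, -0.   ]), 0.87)]
top jar [(array([ 0.43 ,  0.403, -0.001]), 0.58), (array([ 0.56 , -0.008,  0.066]), 0.23)]
top brush [(array([ 0.445, -0.33 ,  0.002]), 0.69), (array([ 0.639, -0.34 , -0.001]), 0.64)]
top die [(array([ 0.677, -0.203,  0.001]), 0.57)]
top slide []
```

View pics/top0.png

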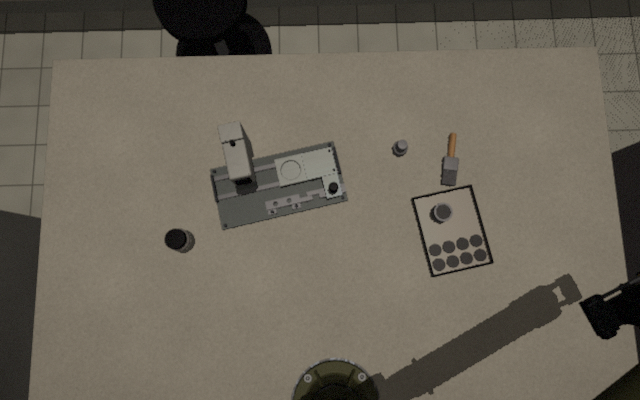

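View pics/scene0.png

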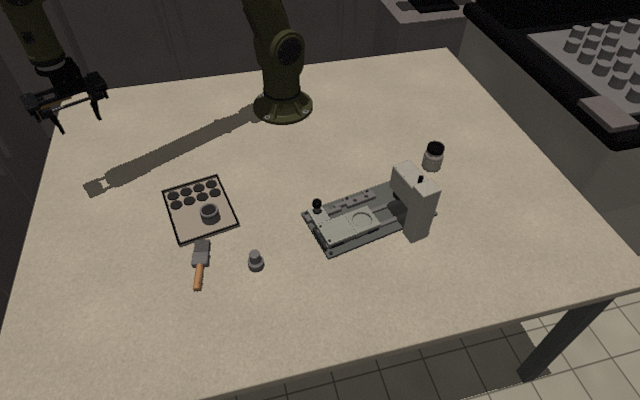

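Run:
```python
from h import *
st(); to([0.475,-0.31,0.17])
i=optics.camera_info('wrist'); print(i)
```

```text
{'time_s': np.float64(1.2), 'qpos': array([66.6398, 18.3923, -4.0158, 83.1079,  1.2954, 78.5401, -3.2615]), 'tool_pos': array([ 0.2661, -0.5931,  0.2226]), 'tool_rot': array([179.9952,   0.0032,  24.1673]), 'force': array([ 0.4589,  0.7628, -0.0471]), 'grip_width': np.float64(0.087), 'grasp_force': np.float64(0.0)}
txyz mm [ 306.4825 -172.7318   52.5471] tool x yaw 24.167282556329866
{'fovy': 61.14054130240456, 'cx': 315.82183417149986, 'cy': 190.07952062765654, 'tool_from_camera': array([[ 0.001 , -0.9641, -0.2655,  0.0724],
       [ 1.    ,  0.0011, -0.0003,  0.0004],
       [ 0.0005, -0.2655,  0.9641, -0.1625],
       [ 0.    ,  0.    ,  0.    ,  1.    ]])}
```

```bash
python3 -m creep '[{"tx":306,"ty":-173,"tz":52,"wz":-34},{"tx":306,"ty":-173,"tz":52,"wz":-34},{"tx":306,"ty":-173,"tz":52,"wz":-34},{"tx":306,"ty":-173,"tz":52,"wz":-34},{"tx":306,"ty":-173,"tz":52,"wz":-34}]'; python3 -c "
from h import *
to([0.475,-0.31,0.17])"
```

```text
txyz mm [ 306.4825 -172.7318   52.5471] tool x yaw 24.167282556329866validation failed for argument at $[0]...
```

```bash
python3 -m creep '[{"wx":0,"wy":0,"wz":-34,"tx":306,"ty":-173,"tz":52,"gripper":1},{"wx":0,"wy":0,"wz":-34,"tx":306,"ty":-173,"tz":52,"gripper":1},{"wx":0,"wy":0,"wz":-34,"tx":306,"ty":-173,"tz":52,"gripper":1},{"wx":0,"wy":0,"wz":-34,"tx":306,"ty":-173,"tz":52,"gripper":1},{"wx":0,"wy":0,"wz":-34,"tx":306,"ty":-173,"tz":52,"gripper":1}]'; python3 -c "
from h import *
to([0.475,-0.31,0.17])"
```

```text
time_s: 1.62
tool_pos: [0.3891, -0.4254, 0.1921]
tool_rot: [180.0, 0.0, 58.5]
force: [1.5, 0.0, -0.2]
grip_width: 0.0867
grasp_force: 0.0
txyz mm [143.3178  12.8754  22.0275] tool x yaw 58.492474303118854
```

```bash
python3 -m creep '[{"wx":0,"wy":0,"wz":0,"tx":143,"ty":13,"tz":22,"gripper":1},{"wx":0,"wy":0,"wz":0,"tx":143,"ty":13,"tz":22,"gripper":1},{"wx":0,"wy":0,"wz":0,"tx":143,"ty":13,"tz":22,"gripper":1},{"wx":0,"wy":0,"wz":0,"tx":143,"ty":13,"tz":22,"gripper":1},{"wx":0,"wy":0,"wz":0,"tx":143,"ty":13,"tz":22,"gripper":1}]'
cat >> h.py <<'E'
def circ(P,zlo,zhi,c,r,R):
    "robust circle centre of cloud in z band near c, with known radius R (rim points)"
    m=np.isfinite(P[...,2])&(P[...,2]>zlo)&(P[...,2]<zhi)&(np.hypot(P[...,0]-c[0],P[...,1]-c[1])<r)
    q=P[m][:,:2].astype(np.float32); (x,y),rad=cv2.minEnclosingCircle(q)
    return np.array([x,y]),rad,q.mean(0),len(q),np.median(P[m][:,2])
E
python3 -c "
from h import *
im,d,P,_=shot('wrist','w1.png')
print([(np.round(r['point'],4),round(r['confidence'],2)) for r in nets.place_of('cup','wrist')[:2]])
print(circ(P,.036,.052,[.488,-.3],.04,.0255)); st()"
```

```text
time_s: 2.03
tool_pos: [0.4785, -0.3055, 0.1696]
tool_rot: [-180.0, -0.2, 58.7]
force: [-0.3, 0.3, 0.2]
grip_width: 0.087
grasp_force: 0.0
[(array([ 0.4916, -0.3033,  0.0085]), 0.77)]
(array([ 0.4897, -0.3024]), 0.025736141949892044, array([ 0.4902, -0.3015], dtype=float32), 2656, np.float64(0.04453406068038915))
{'time_s': np.float64(2.1333), 'qpos': array([ 48.4619,  11.4322, -20.1658,  98.474 ,   4.1817,  70.8296,
        -4.4045]), 'tool_pos': array([ 0.4751, -0.3118,  0.1701]), 'tool_rot': array([-179.9972,    0.0316,   58.3063]), 'force': array([-0.1628, -0.8853,  1.07  ]), 'grip_width': np.float64(0.0867), 'grasp_force': np.float64(0.0)}
```

View pics/w1.png

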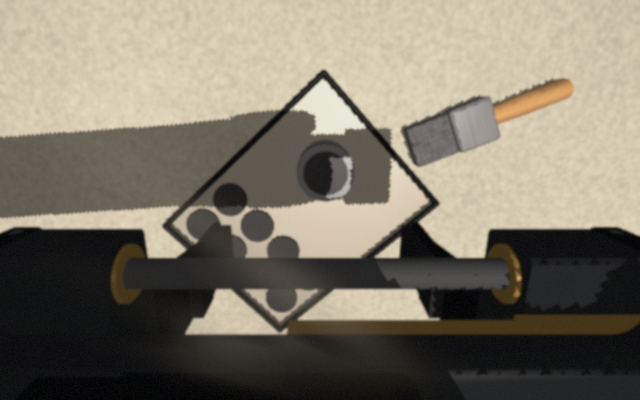

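```bash
python3 -c "
from h import *
st();to([0.490,-0.3025,0.020])"
```

```text
{'time_s': np.float64(2.1333), 'qpos': array([ 48.4619,  11.4322, -20.1658,  98.474 ,   4.1817,  70.8296,
        -4.4045]), 'tool_pos': array([ 0.4751, -0.3118,  0.1701]), 'tool_rot': array([-179.9972,    0.0316,   58.3063]), 'force': array([-0.1628, -0.8853,  1.07  ]), 'grip_width': np.float64(0.0867), 'grasp_force': np.float64(0.0)}
txyz mm [ 15.801    7.8165 150.0617] tool x yaw 58.30632120576215
```

```bash
python3 -m creep '[{"wx":0,"wy":0,"wz":0,"tx":16,"ty":7,"tz":40,"gripper":1},{"wx":0,"wy":0,"wz":0,"tx":16,"ty":7,"tz":80,"gripper":1},{"wx":0,"wy":0,"wz":0,"tx":16,"ty":7,"tz":120,"gripper":1},{"wx":0,"wy":0,"wz":0,"tx":16,"ty":7,"tz":150,"gripper":1},{"wx":0,"wy":0,"wz":0,"tx":16,"ty":7,"tz":150,"gripper":1}]'
python3 -m creep '[{"wx":0,"wy":0,"wz":0,"tx":0,"ty":0,"tz":0,"gripper":0},{"wx":0,"wy":0,"wz":0,"tx":0,"ty":0,"tz":0,"gripper":0},{"wx":0,"wy":0,"wz":0,"tx":0,"ty":0,"tz":0,"gripper":-0.3},{"wx":0,"wy":0,"wz":0,"tx":0,"ty":0,"tz":0,"gripper":-0.3},{"wx":0,"wy":0,"wz":0,"tx":0,"ty":0,"tz":0,"gripper":-0.3}]' 25
```

```text
time_s: 2.55
tool_pos: [0.4829, -0.3021, 0.0135]
tool_rot: [-179.3, 0.1, 58.0]
force: [-1.4, 0.5, 0.7]
grip_width: 0.0869
grasp_force: 0.0
time_s: 2.97
tool_pos: [0.4903, -0.3035, 0.0221]
tool_rot: [179.8, 0.0, 58.1]
force: [0.1, -0.6, 0.2]
grip_width: 0.0614
grasp_force: 0.0
```

```bash
python3 -m creep '[{"wx":0,"wy":0,"wz":0,"tx":0,"ty":0,"tz":0,"gripper":-0.3},{"wx":0,"wy":0,"wz":0,"tx":0,"ty":0,"tz":0,"gripper":-0.3},{"wx":0,"wy":0,"wz":0,"tx":0,"ty":0,"tz":0,"gripper":-0.3},{"wx":0,"wy":0,"wz":0,"tx":0,"ty":0,"tz":0,"gripper":-0.3},{"wx":0,"wy":0,"wz":0,"tx":0,"ty":0,"tz":0,"gripper":-0.3}]' 25; python3 -c "
from h import *
st()"
```

```text
time_s: 3.38
tool_pos: [0.4896, -0.3029, 0.021]
tool_rot: [179.9, 0.0, 58.2]
force: [-1.1, 0.4, 5.3]
grip_width: 0.0499
grasp_force: 25.0
{'time_s': np.float64(3.3833), 'qpos': array([ 45.8993,  21.157 , -19.6892, 105.3462,   8.5831,  54.8668,
        -9.3402]), 'tool_pos': array([ 0.4896, -0.3029,  0.021 ]), 'tool_rot': array([179.9284,   0.0207,  58.1709]), 'force': array([-1.1141,  0.3586,  5.2945]), 'grip_width': np.float64(0.0499), 'grasp_force': np.float64(24.9608)}
```

```bash
python3 -m creep '[{"wx":0,"wy":0,"wz":0,"tx":0,"ty":0,"tz":-20,"gripper":-0.3},{"wx":0,"wy":0,"wz":0,"tx":0,"ty":0,"tz":-50,"gripper":-0.3},{"wx":0,"wy":0,"wz":0,"tx":0,"ty":0,"tz":-85,"gripper":-0.3},{"wx":0,"wy":0,"wz":0,"tx":0,"ty":0,"tz":-120,"gripper":-0.3},{"wx":0,"wy":0,"wz":0,"tx":0,"ty":0,"tz":-150,"gripper":-0.3}]' 30; python3 -c "
from h import *
st();to([0.630,0.047,0.170])"
```

```text
time_s: 3.8
tool_pos: [0.489, -0.3023, 0.1716]
tool_rot: [180.0, -0.0, 58.2]
force: [-0.5, -0.3, -0.9]
grip_width: 0.0498
grasp_force: 30.0
{'time_s': np.float64(3.8), 'qpos': array([ 47.4005,  12.2248, -20.8599,  97.434 ,   4.5666,  71.1736,
        -6.3184]), 'tool_pos': array([ 0.489 , -0.3023,  0.1716]), 'tool_rot': array([179.9976,  -0.0026,  58.1837]), 'force': array([-0.5008, -0.2859, -0.9019]), 'grip_width': np.float64(0.0498), 'grasp_force': np.float64(29.9556)}
txyz mm [371.1167 -64.3059   1.6634] tool x yaw 58.183702889519445
```

```bash
python3 -m creep '[{"wx":0,"wy":0,"wz":-5,"tx":25,"ty":-4,"tz":0,"gripper":-0.3},{"wx":0,"wy":0,"wz":-10,"tx":60,"ty":-10,"tz":0,"gripper":-0.3},{"wx":0,"wy":0,"wz":-15,"tx":100,"ty":-17,"tz":0,"gripper":-0.3},{"wx":0,"wy":0,"wz":-20,"tx":140,"ty":-24,"tz":0,"gripper":-0.3},{"wx":0,"wy":0,"wz":-25,"tx":180,"ty":-31,"tz":0,"gripper":-0.3}]' 30; python3 -c "
from h import *
st();to([0.630,0.047,0.170])"
```

```text
time_s: 4.22
tool_pos: [0.5575, -0.1316, 0.1695]
tool_rot: [-179.9, 0.0, 83.4]
force: [0.5, 1.4, -2.3]
grip_width: 0.0503
grasp_force: 30.0
{'time_s': np.float64(4.2167), 'qpos': array([ 36.9613,  13.1512, -30.1282,  97.5382,   6.9327,  71.2177,
        -1.3881]), 'tool_pos': array([ 0.5575, -0.1316,  0.1695]), 'tool_rot': array([-179.9482,    0.0035,   83.3701]), 'force': array([ 0.5256,  1.4096, -2.3334]), 'grip_width': np.float64(0.0503), 'grasp_force': np.float64(29.9522)}
txyz mm [185.7776  51.3807  -0.5698] tool x yaw 83.37006218817719
```

```bash
python3 -m creep '[{"wx":0,"wy":0,"wz":-4,"tx":40,"ty":11,"tz":0,"gripper":-0.3},{"wx":0,"wy":0,"wz":-8,"tx":80,"ty":22,"tz":0,"gripper":-0.3},{"wx":0,"wy":0,"wz":-12,"tx":120,"ty":33,"tz":0,"gripper":-0.3},{"wx":0,"wy":0,"wz":-16,"tx":155,"ty":43,"tz":0,"gripper":-0.3},{"wx":0,"wy":0,"wz":-18.2,"tx":182,"ty":51,"tz":0,"gripper":-0.3}]' 30
python3 -m creep '[{"wx":0,"wy":0,"wz":0,"tx":0,"ty":0,"tz":0,"gripper":-0.3},{"wx":0,"wy":0,"wz":0,"tx":0,"ty":0,"tz":0,"gripper":-0.3},{"wx":0,"wy":0,"wz":0,"tx":0,"ty":0,"tz":0,"gripper":-0.3}]' 30;  python3 -c "
from h import *
st()
im,d,P,c=shot('wrist','w2.png')
np.savez('w2',im=im,d=d,P=P,Rw=c[0],tw=c[1],k=c[2:])
for q in ('nest','knob','load_hole','lug','snout','cup'): print(q,[(np.round(r['point'],4),round(r['confidence'],2)) for r in nets.place_of(q,'wrist')[:2]])
"
```

```text
time_s: 4.63
tool_pos: [0.6299, 0.0458, 0.1693]
tool_rot: [-180.0, -0.1, 101.7]
force: [0.3, 0.0, -1.7]
grip_width: 0.0499
grasp_force: 30.0
time_s: 4.88
tool_pos: [0.6294, 0.0405, 0.1691]
tool_rot: [-179.9, 0.0, 101.3]
force: [0.5, -1.1, -1.5]
grip_width: 0.0499
grasp_force: 30.0
{'time_s': np.float64(4.8833), 'qpos': array([ 22.8404,  21.746 , -36.7022,  88.9808,  13.3668,  73.829 ,
        -4.3374]), 'tool_pos': array([0.6294, 0.0405, 0.1691]), 'tool_rot': array([-179.8849,    0.037 ,  101.3329]), 'force': array([ 0.4806, -1.0803, -1.5255]), 'grip_width': np.float64(0.0499), 'grasp_force': np.float64(29.9553)}
nest [(array([0.6148, 0.1051, 0.0287]), 0.74)]
knob [(array([ 0.5576, -0.0057,  0.0673]), 0.82)]
load_hole [(array([ 0.5586, -0.012 ,  0.0206]), 0.57)]
lug [(array([ 0.5556, -0.0098,  0.0339]), 0.68)]
snout []
cup [(array([0.6296, 0.0396, 0.1526]), 0.72)]
```

View pics/w2.png

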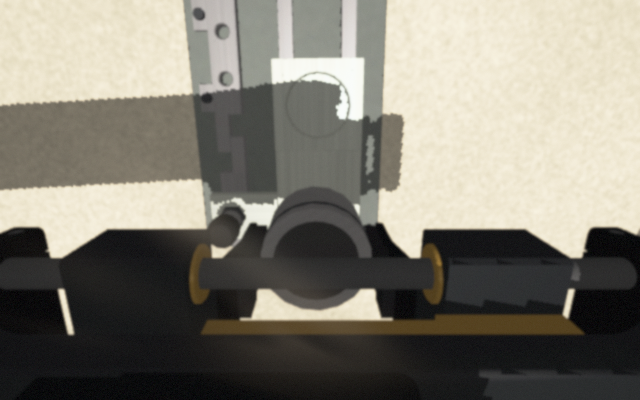

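```bash
python3 -c "
from h import *
D=np.load('w2.npz');im=D['im'];P=D['P'];Rw,tw=D['Rw'],D['tw'];f,cx,cy=D['k']
def ray(u,v,z):
    r=Rw@np.array([(u-cx)/f,(v-cy)/f,1]); return tw+r*(z-tw[2])/r[2]
g=cv2.cvtColor(im,cv2.COLOR_RGB2GRAY)
def dark(u,v,s=11):
    w=g[v-s:v+s+1,u-s:u+s+1].astype(float); t=(w.min()+np.median(w))/2
    n,l,sts,c=cv2.connectedComponentsWithStats((w<t).astype(np.uint8)); k=1+np.argmax(sts[1:,4]); return c[k]+[u-s,v-s],sts[k]
h=[]
for u,v in((226,79),(222,31)):
    c,s=dark(u,v); h.append(ray(*c,.022)); print(c,s,h[-1])
dv=h[1]-h[0]; print('spacing',np.linalg.norm(dv[:2]),'yaw',np.degrees(np.arctan2(-dv[0],dv[1])))
print('nest',ray(318,104,.034))
b=P[60:185,275:360]; m=(b[...,2]>.015)&(b[...,2]<.05); print('block z',np.median(b[m][:,2]))
bar=P[20:90,210:235,2]; print('bar z',np.median(bar[np.isfinite(bar)]))
kn=circ(P,.066,.09,[.558,-.008],.025,.013);print('knob',kn)
q=P[...,2]; m=(q>.026)&(q<.042)&(P[...,1]>.05); r=cv2.minAreaRect((P[m][:,:2]*1000).astype(np.float32)); print('block rect',r)
cv2.imwrite('pics/c2.png',cv2.resize(im[0:240,180:400,::-1],None,fx=2.5,fy=2.5,interpolation=cv2.INTER_CUBIC))
"
```

```text
[222.0455  78.1515] [ 4  4  8 14 66] [0.5319 0.1104 0.022 ]
[219.0123  28.9877] [ 4  4 12 14 81] [0.5245 0.1489 0.022 ]
spacing 0.039190944084368906 yaw 10.879646478017133
nest [0.6179 0.1058 0.034 ]
block z 0.03401385702256429
bar z 0.022194828917202314
knob (array([ 0.5604, -0.0097]), 0.012977235019207, array([ 0.5619, -0.0072], dtype=float32), 773, np.float64(0.07758615448555511))
block rect ((620.0507202148438, 91.967041015625), (76.28337097167969, 100.71322631835938), 11.998196601867676)
```

View pics/c2.png

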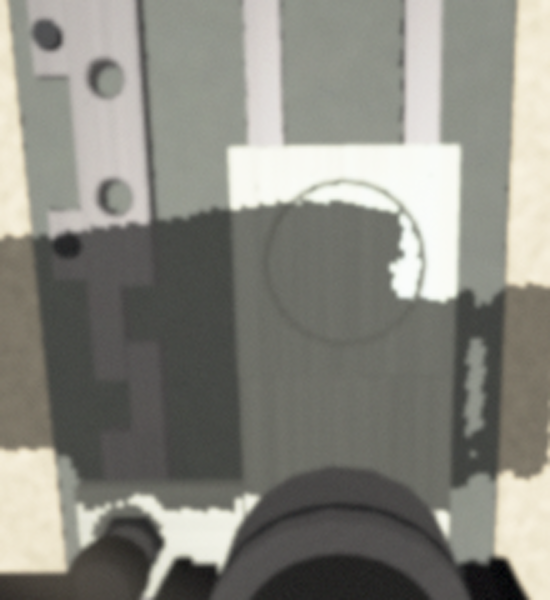

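```bash
python3 -c "
from h import *
from scipy.optimize import least_squares
D=np.load('w2.npz');P=D['P'];im=D['im'];Rw,tw=D['Rw'],D['tw'];f,cx,cy=D['k']
m=(P[...,2]>.12)&(P[...,2]<.21)&(np.hypot(P[...,0]-.63,P[...,1]-.041)<.034); 
v,u=np.nonzero(m); print(u.min(),u.max(),v.min(),v.max(),np.percentile(P[m][:,2],[5,50,95]))
for zl,zh in((.185,.2),(.152,.185)): 
  k=m&(P[...,2]>zl)&(P[...,2]<zh); q=P[k][:,:2]; print(k.sum(), q.min(0),q.max(0),cv2.minEnclosingCircle(q.astype(np.float32)))
  # far rim: for each column first point
k=m&(P[...,2]>.140)&(P[...,2]<.186); q=P[k][:,:2]; r=least_squares(lambda c:np.hypot(*(q-c).T)-.0255,[.63,.041],loss='soft_l1',f_scale=.001); print('wall fit',r.x,len(q),np.median(abs(r.fun)))
p,R=pose(); print(p)
"
```

```text
237 398 187 310 [0.1664 0.1922 0.1972]
6690 [0.5962 0.0153] [0.6599 0.0667] ((0.6286582946777344, 0.04767557606101036), 0.03270154073834419)
1752 [0.5962 0.0408] [0.66   0.0665] ((0.6280727386474609, 0.05072338879108429), 0.0325847752392292)
wall fit [0.6292 0.0407] 1904 0.0002659987637167443
[0.6299 0.0403 0.1701]
```

```bash
python3 -m creep '[{"wx":0,"wy":0,"wz":0,"tx":22,"ty":0,"tz":0,"gripper":-0.3},{"wx":0,"wy":0,"wz":0,"tx":44,"ty":0,"tz":25,"gripper":-0.3},{"wx":0,"wy":0,"wz":0,"tx":66,"ty":-1.5,"tz":60,"gripper":-0.3},{"wx":0,"wy":0,"wz":0,"tx":66,"ty":-1.5,"tz":90,"gripper":-0.3},{"wx":0,"wy":0,"wz":0,"tx":66,"ty":-1.5,"tz":90,"gripper":-0.3}]' 30
python3 -m creep '[{"wx":0,"wy":0,"wz":0,"tx":0,"ty":0,"tz":0,"gripper":-0.3},{"wx":0,"wy":0,"wz":0,"tx":0,"ty":0,"tz":0,"gripper":-0.3},{"wx":0,"wy":0,"wz":0,"tx":0,"ty":0,"tz":0,"gripper":-0.3},{"wx":0,"wy":0,"wz":0,"tx":0,"ty":0,"tz":0,"gripper":-0.3}]' 30;  python3 -c "
from h import *
st(); to([0.618,0.1057,0.046])
im,d,P,c=shot('wrist','w3.png'); p=pose()[0]
np.savez('w3',im=im,d=d,P=P,Rw=c[0],tw=c[1],k=c[2:])"
```

```text
time_s: 5.65
tool_pos: [0.6103, 0.1062, 0.0739]
tool_rot: [-179.4, -0.1, 101.5]
force: [-1.2, -1.7, -3.1]
grip_width: 0.0503
grasp_force: 30.0
time_s: 5.98
tool_pos: [0.6174, 0.1051, 0.0824]
tool_rot: [179.8, 0.0, 101.3]
force: [0.6, -0.3, -2.1]
grip_width: 0.0501
grasp_force: 30.0
{'time_s': np.float64(5.9833), 'qpos': array([ 17.1435,  25.6084, -36.8197,  95.0427,  16.7219,  64.714 ,
       -12.8672]), 'tool_pos': array([0.6174, 0.1051, 0.0824]), 'tool_rot': array([179.7809,   0.046 , 101.2673]), 'force': array([ 0.6352, -0.296 , -2.0701]), 'grip_width': np.float64(0.0501), 'grasp_force': np.float64(29.9555)}
txyz mm [ 0.5437  0.5909 36.406 ] tool x yaw 101.26734561132568
```

```bash
python3 -m creep '[{"wx":0,"wy":0,"wz":0,"tx":0.5,"ty":0.5,"tz":10,"gripper":-0.3},{"wx":0,"wy":0,"wz":0,"tx":0.5,"ty":0.5,"tz":20,"gripper":-0.3},{"wx":0,"wy":0,"wz":0,"tx":0.5,"ty":0.5,"tz":25,"gripper":-0.3},{"wx":0,"wy":0,"wz":0,"tx":0.5,"ty":0.5,"tz":27,"gripper":-0.3},{"wx":0,"wy":0,"wz":0,"tx":0.5,"ty":0.5,"tz":27,"gripper":-0.3}]' 30
python3 -m creep '[{"wx":0,"wy":0,"wz":0,"tx":0,"ty":0,"tz":0,"gripper":-0.3},{"wx":0,"wy":0,"wz":0,"tx":0,"ty":0,"tz":2,"gripper":-0.3},{"wx":0,"wy":0,"wz":0,"tx":0,"ty":0,"tz":4,"gripper":-0.3},{"wx":0,"wy":0,"wz":0,"tx":0,"ty":0,"tz":5,"gripper":-0.3},{"wx":0,"wy":0,"wz":0,"tx":0,"ty":0,"tz":5,"gripper":-0.3}]' 30
```

```text
time_s: 6.45
tool_pos: [0.615, 0.1062, 0.0517]
tool_rot: [-179.9, -0.0, 101.4]
force: [-0.1, -0.3, -1.7]
grip_width: 0.0499
grasp_force: 30.0
time_s: 6.87
tool_pos: [0.617, 0.1058, 0.0487]
tool_rot: [179.9, 0.1, 101.3]
force: [1.4, -1.8, -0.1]
grip_width: 0.0504
grasp_force: 30.0
```

```bash
python3 -m creep '[{"wx":0,"wy":0,"wz":0,"tx":0,"ty":0,"tz":0,"gripper":-0.3},{"wx":0,"wy":0,"wz":0,"tx":0,"ty":0,"tz":2,"gripper":-0.3},{"wx":0,"wy":0,"wz":0,"tx":0,"ty":0,"tz":3,"gripper":-0.3},{"wx":0,"wy":0,"wz":0,"tx":0,"ty":0,"tz":4,"gripper":-0.3},{"wx":0,"wy":0,"wz":0,"tx":0,"ty":0,"tz":4,"gripper":-0.3}]' 30
python3 -m creep '[{"wx":0,"wy":0,"wz":0,"tx":0,"ty":0,"tz":1,"gripper":-0.3},{"wx":0,"wy":0,"wz":0,"tx":0,"ty":0,"tz":1,"gripper":-0.3}]' 30
```

```text
time_s: 7.28
tool_pos: [0.6166, 0.1058, 0.0439]
tool_rot: [179.9, 0.0, 101.3]
force: [3.8, -1.9, -0.5]
grip_width: 0.0503
grasp_force: 30.0
time_s: 7.45
tool_pos: [0.6166, 0.1059, 0.0431]
tool_rot: [179.9, 0.0, 101.4]
force: [4.7, -3.2, -0.9]
grip_width: 0.0501
grasp_force: 30.0
```

```bash
python3 -m creep '[{"wx":0,"wy":0,"wz":0,"tx":0,"ty":0,"tz":0,"gripper":0.3},{"wx":0,"wy":0,"wz":0,"tx":0,"ty":0,"tz":0,"gripper":0.6},{"wx":0,"wy":0,"wz":0,"tx":0,"ty":0,"tz":0,"gripper":0.9},{"wx":0,"wy":0,"wz":0,"tx":0,"ty":0,"tz":0,"gripper":0.9},{"wx":0,"wy":0,"wz":0,"tx":0,"ty":0,"tz":0,"gripper":0.9}]' 30
python3 -m creep '[{"wx":0,"wy":0,"wz":0,"tx":0,"ty":0,"tz":0,"gripper":0.9},{"wx":0,"wy":0,"wz":0,"tx":0,"ty":0,"tz":0,"gripper":0.9},{"wx":0,"wy":0,"wz":0,"tx":0,"ty":0,"tz":0,"gripper":0.9},{"wx":0,"wy":0,"wz":0,"tx":0,"ty":0,"tz":0,"gripper":0.9},{"wx":0,"wy":0,"wz":0,"tx":0,"ty":0,"tz":0,"gripper":0.9}]' 30
```

```text
time_s: 7.87
tool_pos: [0.6151, 0.107, 0.0427]
tool_rot: [-179.9, -0.0, 101.4]
force: [0.2, 0.8, -0.2]
grip_width: 0.0753
grasp_force: 0.0
time_s: 8.28
tool_pos: [0.6159, 0.1064, 0.043]
tool_rot: [-180.0, 0.0, 101.4]
force: [-0.7, 0.8, 0.8]
grip_width: 0.0828
grasp_force: 0.0
```

```bash
python3 -m creep '[{"wx":0,"wy":0,"wz":0,"tx":0,"ty":0,"tz":-15,"gripper":0.9},{"wx":0,"wy":0,"wz":0,"tx":0,"ty":0,"tz":-45,"gripper":0.9},{"wx":0,"wy":0,"wz":0,"tx":0,"ty":0,"tz":-85,"gripper":0.9},{"wx":0,"wy":0,"wz":0,"tx":-30,"ty":0,"tz":-115,"gripper":0.9},{"wx":0,"wy":0,"wz":0,"tx":-65,"ty":0,"tz":-127,"gripper":0.9}]' 30;  python3 -c "
from h import *
st(); to([0.5648,-0.0283,0.17])"
```

```text
time_s: 8.7
tool_pos: [0.6307, 0.0476, 0.1772]
tool_rot: [179.5, -0.0, 101.8]
force: [1.6, -1.1, 0.9]
grip_width: 0.0822
grasp_force: 0.0
{'time_s': np.float64(8.7), 'qpos': array([ 22.8275,  21.2467, -37.2809,  88.7277,  13.1606,  73.9528,
        -4.2873]), 'tool_pos': array([0.6307, 0.0476, 0.1772]), 'tool_rot': array([179.4749,  -0.0468, 101.8222]), 'force': array([ 1.6378, -1.0743,  0.9396]), 'grip_width': np.float64(0.0822), 'grasp_force': np.float64(0.0)}
txyz mm [-60.7961 -80.1529   6.4281] tool x yaw 101.8221555307398
```

```bash
python3 -m creep '[{"wx":0,"wy":0,"wz":0,"tx":-20,"ty":-27,"tz":2,"gripper":0.9},{"wx":0,"wy":0,"wz":0,"tx":-40,"ty":-54,"tz":2,"gripper":0.9},{"wx":0,"wy":0,"wz":-0.5,"tx":-58,"ty":-80,"tz":2,"gripper":0.9},{"wx":0,"wy":0,"wz":-0.5,"tx":-58,"ty":-80,"tz":2,"gripper":0.9},{"wx":0,"wy":0,"wz":-0.5,"tx":-58,"ty":-80,"tz":2,"gripper":0.9}]' 30
python3 -m creep '[{"wx":0,"wy":0,"wz":0,"tx":0,"ty":0,"tz":0,"gripper":0.9},{"wx":0,"wy":0,"wz":0,"tx":0,"ty":0,"tz":0,"gripper":0.9},{"wx":0,"wy":0,"wz":0,"tx":0,"ty":0,"tz":0,"gripper":0.9}]' 30
python3 -c "
from h import *
st()
im,d,P,c=shot('wrist','w4.png')
np.savez('w4',im=im,d=d,P=P,Rw=c[0],tw=c[1],k=c[2:])
print('knob',circ(P,.070,.09,[.5604,-.0097],.025,0)); print('cup',circ(P,.058,.075,[.618,.1057],.04,0))
m=(P[...,2]>.055)&(P[...,2]<.075)&(np.hypot(P[...,0]-.618,P[...,1]-.1057)<.03); q=P[m]; A=np.c_[q[:,:2]-[.618,.1057],np.ones(len(q))]; print('plane',np.linalg.lstsq(A,q[:,2],rcond=None)[0])
for q in ('knob','nest','lug','cup'): print(q,[(np.round(r['point'],4),round(r['confidence'],2)) for r in nets.place_of(q,'wrist')[:1]])
"
```

```text
time_s: 9.12
tool_pos: [0.5613, -0.032, 0.1694]
tool_rot: [179.9, 0.1, 101.7]
force: [0.4, 0.5, 0.8]
grip_width: 0.0825
grasp_force: 0.0
time_s: 9.37
tool_pos: [0.5624, -0.0283, 0.1684]
tool_rot: [180.0, -0.0, 102.0]
force: [0.7, 0.3, -0.4]
grip_width: 0.0827
grasp_force: 0.0
{'time_s': np.float64(9.3667), 'qpos': array([ 32.548 ,  12.8237, -36.6638,  98.8401,   8.0126,  70.9469,
         5.9588]), 'tool_pos': array([ 0.5624, -0.0283,  0.1684]), 'tool_rot': array([179.9548,  -0.0387, 102.0098]), 'force': array([ 0.6575,  0.3424, -0.4387]), 'grip_width': np.float64(0.0827), 'grasp_force': np.float64(0.0)}
knob (array([ 0.5596, -0.009 ]), 0.01293141394853592, array([ 0.5594, -0.008 ], dtype=float32), 851, np.float64(0.07783254499363546))
cup (array([0.6161, 0.1058]), 0.025824181735515594, array([0.6155, 0.1038], dtype=float32), 4088, np.float64(0.0666720070859756))
plane [0.0272 0.0307 0.0665]
knob [(array([ 0.5569, -0.0075,  0.069 ]), 0.83)]
nest []
lug [(array([ 0.5561, -0.0084,  0.034 ]), 0.82)]
cup [(array([0.6168, 0.1069, 0.0299]), 0.8)]
```

View pics/w4.png

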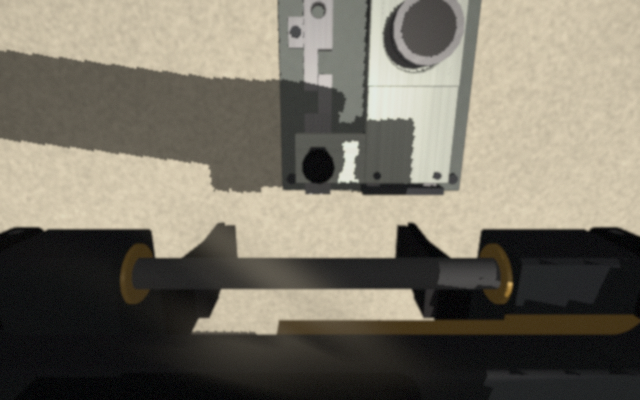

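```bash
python3 -c "
from h import *
D=np.load('w4.npz');im=D['im'];P=D['P'];Rw,tw=D['Rw'],D['tw'];f,cx,cy=D['k']
m=(P[...,2]>.0635)&(P[...,2]<.07)&(np.hypot(P[...,0]-.6161,P[...,1]-.1058)<.022); q=P[m]; A=np.c_[q[:,:2]-[.618,.1057],np.ones(len(q))]; print('plane',np.linalg.lstsq(A,q[:,2],rcond=None)[0])
r=Rw@np.array([(318-cx)/f,(9.5-cy)/f,1]); h=tw+r*(.022-tw[2])/r[2]; print(h)
v=h[:2]-[.5596,-.009]; print(np.linalg.norm(v),np.degrees(np.arctan2(-v[0],v[1])))
to([.5596,-.009,.110])
cv2.imwrite('pics/c4.png',cv2.resize(im[0:60,280:380,::-1],None,fx=6,fy=6,interpolation=cv2.INTER_CUBIC))
"
```

```text
plane [-0.0009  0.0036  0.0668]
[0.5346 0.1109 0.022 ]
0.1224394547064969 11.768014469618794
txyz mm [20.3624  1.9989 57.8752] tool x yaw 101.92451280858378
```

View pics/c4.png

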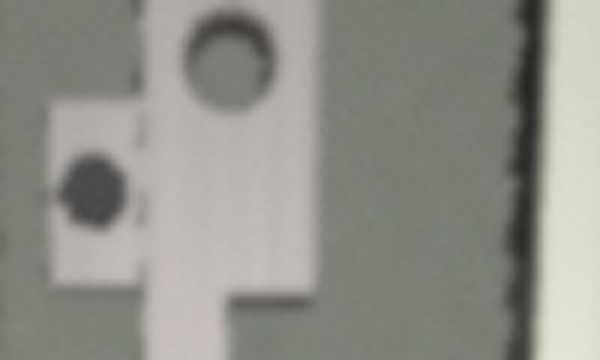

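```bash
python3 -m creep '[{"wx":0,"wy":0,"wz":0,"tx":20,"ty":2,"tz":20,"gripper":0.5},{"wx":0,"wy":0,"wz":0,"tx":20,"ty":2,"tz":50,"gripper":0.5},{"wx":0,"wy":0,"wz":0,"tx":20,"ty":2,"tz":70,"gripper":0.5},{"wx":0,"wy":0,"wz":0,"tx":20,"ty":2,"tz":70,"gripper":0.5},{"wx":0,"wy":0,"wz":0,"tx":20,"ty":2,"tz":70,"gripper":0.5}]' 30
python3 -c "
from h import *
st();to([.5596,-.009,.048])"
```

```text
time_s: 10.03
tool_pos: [0.5588, -0.0099, 0.0973]
tool_rot: [-179.9, -0.1, 101.9]
force: [0.2, 0.3, 0.7]
grip_width: 0.0664
grasp_force: 0.0
{'time_s': np.float64(10.0333), 'qpos': array([ 30.1824,  16.5494, -36.5745, 103.6462,  10.8884,  63.4857,
         1.7148]), 'tool_pos': array([ 0.5588, -0.0099,  0.0973]), 'tool_rot': array([-179.8719,   -0.0558,  101.8854]), 'force': array([0.1944, 0.3481, 0.7074]), 'grip_width': np.float64(0.0664), 'grasp_force': np.float64(0.0)}
txyz mm [ 0.6264  1.0337 49.3364] tool x yaw 101.8854166324971
```

```bash
python3 -m creep '[{"wx":0,"wy":0,"wz":0,"tx":0.5,"ty":0.5,"tz":20,"gripper":0.5},{"wx":0,"wy":0,"wz":0,"tx":0.5,"ty":0.5,"tz":38,"gripper":0.5},{"wx":0,"wy":0,"wz":0,"tx":0.5,"ty":0.5,"tz":49,"gripper":0.5},{"wx":0,"wy":0,"wz":0,"tx":0.5,"ty":0.5,"tz":49,"gripper":0.5},{"wx":0,"wy":0,"wz":0,"tx":0.5,"ty":0.5,"tz":49,"gripper":0.2}]' 20
python3 -m creep '[{"wx":0,"wy":0,"wz":0,"tx":0,"ty":0,"tz":0,"gripper":-0.2},{"wx":0,"wy":0,"wz":0,"tx":0,"ty":0,"tz":0,"gripper":-0.4},{"wx":0,"wy":0,"wz":0,"tx":0,"ty":0,"tz":0,"gripper":-0.6},{"wx":0,"wy":0,"wz":0,"tx":0,"ty":0,"tz":0,"gripper":-0.7},{"wx":0,"wy":0,"wz":0,"tx":0,"ty":0,"tz":0,"gripper":-0.7}]' 20
python3 -m creep '[{"wx":0,"wy":0,"wz":0,"tx":0,"ty":0,"tz":0,"gripper":-0.7},{"wx":0,"wy":0,"wz":0,"tx":0,"ty":0,"tz":0,"gripper":-0.7},{"wx":0,"wy":0,"wz":0,"tx":0,"ty":0,"tz":0,"gripper":-0.7},{"wx":0,"wy":0,"wz":0,"tx":0,"ty":0,"tz":0,"gripper":-0.7},{"wx":0,"wy":0,"wz":0,"tx":0,"ty":0,"tz":0,"gripper":-0.7}]' 20
```

```text
time_s: 10.45
tool_pos: [0.5605, -0.0095, 0.0498]
tool_rot: [180.0, 0.0, 101.9]
force: [-0.5, -0.5, 0.4]
grip_width: 0.0624
grasp_force: 0.0
time_s: 10.87
tool_pos: [0.5602, -0.0095, 0.0495]
tool_rot: [180.0, 0.0, 101.9]
force: [-0.0, -0.5, -0.4]
grip_width: 0.0332
grasp_force: 0.0
time_s: 11.28
tool_pos: [0.5601, -0.0094, 0.0492]
tool_rot: [180.0, 0.0, 101.9]
force: [0.2, -0.1, 1.8]
grip_width: 0.0248
grasp_force: 20.0
```

```bash
python3 -m creep '[{"wx":0,"wy":0,"wz":0,"tx":0,"ty":0,"tz":0,"gripper":-0.8},{"wx":0,"wy":0,"wz":0,"tx":0,"ty":0,"tz":-3,"gripper":-0.8},{"wx":0,"wy":0,"wz":0,"tx":0,"ty":0,"tz":-7,"gripper":-0.8},{"wx":0,"wy":0,"wz":0,"tx":0,"ty":0,"tz":-11,"gripper":-0.8},{"wx":0,"wy":0,"wz":0,"tx":0,"ty":0,"tz":-11.5,"gripper":-0.8}]' 50
python3 -m creep '[{"wx":0,"wy":0,"wz":0,"tx":0,"ty":0,"tz":0,"gripper":-0.8},{"wx":0,"wy":0,"wz":0,"tx":0,"ty":0,"tz":0,"gripper":-0.8},{"wx":0,"wy":0,"wz":0,"tx":0,"ty":0,"tz":0,"gripper":-0.8}]' 50;python3 -c "
from h import *
st();to([.5604-.2045*.118,-.009+.979*.118,.061]); print(R:=np.radians(11.8))"
```

```text
time_s: 11.7
tool_pos: [0.5601, -0.0094, 0.0597]
tool_rot: [180.0, -0.0, 101.9]
force: [5.2, 0.8, -12.2]
grip_width: 0.0239
grasp_force: 50.0
time_s: 11.95
tool_pos: [0.5601, -0.0094, 0.0594]
tool_rot: [180.0, -0.0, 101.9]
force: [5.6, 1.0, -11.5]
grip_width: 0.0243
grasp_force: 50.0
{'time_s': np.float64(11.95), 'qpos': array([ 29.2782,  19.195 , -35.8922, 105.5019,  12.9029,  59.36  ,
         0.1454]), 'tool_pos': array([ 0.5601, -0.0094,  0.0594]), 'tool_rot': array([179.9624,  -0.0325, 101.8701]), 'force': array([  5.5592,   1.0327, -11.5175]), 'grip_width': np.float64(0.0243), 'grasp_force': np.float64(49.997)}
txyz mm [118.3235   0.5289  -1.5776] tool x yaw 101.87008016346059
0.2059488517353309
```

```bash
python3 -m creep '[{"wx":0,"wy":0,"wz":0,"tx":1,"ty":0,"tz":-0.5,"gripper":-0.8},{"wx":0,"wy":0,"wz":0,"tx":2.5,"ty":0,"tz":-0.5,"gripper":-0.8},{"wx":0,"wy":0,"wz":0,"tx":4,"ty":0,"tz":-0.5,"gripper":-0.8},{"wx":0,"wy":0,"wz":0,"tx":6,"ty":0,"tz":-0.5,"gripper":-0.8},{"wx":0,"wy":0,"wz":0,"tx":8,"ty":0,"tz":-0.5,"gripper":-0.8}]' 50;python3 -c "
from h import *
st()"
```

```text
time_s: 12.37
tool_pos: [0.5586, -0.0023, 0.0598]
tool_rot: [180.0, 0.0, 101.8]
force: [5.8, -1.8, -12.1]
grip_width: 0.0243
grasp_force: 50.0
{'time_s': np.float64(12.3667), 'qpos': array([ 28.76  ,  19.002 , -36.1093, 105.7062,  12.8952,  59.3494,
        -0.6483]), 'tool_pos': array([ 0.5586, -0.0023,  0.0598]), 'tool_rot': array([179.9587,   0.0104, 101.835 ]), 'force': array([  5.8069,  -1.8323, -12.1158]), 'grip_width': np.float64(0.0243), 'grasp_force': np.float64(49.9967)}
```

```bash
python3 -m creep '[{"wx":0,"wy":0,"wz":0,"tx":7,"ty":0,"tz":0,"gripper":-0.8},{"wx":0,"wy":0,"wz":0,"tx":18,"ty":0,"tz":0,"gripper":-0.8},{"wx":0,"wy":0,"wz":0,"tx":30,"ty":0,"tz":0,"gripper":-0.8},{"wx":0,"wy":0,"wz":0,"tx":42,"ty":0,"tz":0,"gripper":-0.8},{"wx":0,"wy":0,"wz":0,"tx":54,"ty":0,"tz":0,"gripper":-0.8}]' 50
python3 -m creep '[{"wx":0,"wy":0,"wz":0,"tx":12,"ty":0,"tz":0,"gripper":-0.8},{"wx":0,"wy":0,"wz":0,"tx":24,"ty":0,"tz":0,"gripper":-0.8},{"wx":0,"wy":0,"wz":0,"tx":36,"ty":0,"tz":0,"gripper":-0.8},{"wx":0,"wy":0,"wz":0,"tx":46,"ty":0,"tz":0,"gripper":-0.8},{"wx":0,"wy":0,"wz":0,"tx":51,"ty":0,"tz":0,"gripper":-0.8}]' 50
python3 -m creep '[{"wx":0,"wy":0,"wz":0,"tx":2,"ty":0,"tz":0,"gripper":-0.8},{"wx":0,"wy":0,"wz":0,"tx":2,"ty":0,"tz":0,"gripper":-0.8},{"wx":0,"wy":0,"wz":0,"tx":2,"ty":0,"tz":0,"gripper":-0.8}]' 50
python3 -c "
from h import *
st(); p=pose()[0]; v=p-[.5601,-.0094,0]; print(np.hypot(v[0],v[1]),np.degrees(np.arctan2(-v[0],v[1])))"
```

```text
time_s: 12.78
tool_pos: [0.5474, 0.0504, 0.0598]
tool_rot: [180.0, 0.0, 101.8]
force: [6.7, -1.5, -11.8]
grip_width: 0.0245
grasp_force: 50.0
time_s: 13.2
tool_pos: [0.5367, 0.1018, 0.0599]
tool_rot: [180.0, -0.0, 101.9]
force: [6.5, -1.0, -11.2]
grip_width: 0.0243
grasp_force: 50.0
time_s: 13.45
tool_pos: [0.5362, 0.1036, 0.0599]
tool_rot: [180.0, -0.1, 101.9]
force: [5.3, 2.0, -11.7]
grip_width: 0.0244
grasp_force: 50.0
{'time_s': np.float64(13.45), 'qpos': array([ 20.6383,  18.1486, -39.2055, 107.322 ,  13.1974,  59.0787,
       -12.1155]), 'tool_pos': array([0.5362, 0.1036, 0.0599]), 'tool_rot': array([179.9783,  -0.0625, 101.8931]), 'force': array([  5.278 ,   2.0455, -11.7404]), 'grip_width': np.float64(0.0244), 'grasp_force': np.float64(49.9968)}
0.1155068988588 11.921637964912742
```

```bash
python3 -m creep '[{"wx":0,"wy":0,"wz":0,"tx":2,"ty":0,"tz":0,"gripper":-0.8},{"wx":0,"wy":0,"wz":0,"tx":4,"ty":0,"tz":0,"gripper":-0.8},{"wx":0,"wy":0,"wz":0,"tx":6,"ty":0,"tz":0,"gripper":-0.8},{"wx":0,"wy":0,"wz":0,"tx":7,"ty":0,"tz":0,"gripper":-0.8},{"wx":0,"wy":0,"wz":0,"tx":7,"ty":0,"tz":0,"gripper":-0.8}]' 50
python3 -m creep '[{"wx":0,"wy":0,"wz":0,"tx":0,"ty":0,"tz":0.7,"gripper":-0.8},{"wx":0,"wy":0,"wz":0,"tx":0,"ty":0,"tz":1.4,"gripper":-0.8},{"wx":0,"wy":0,"wz":0,"tx":0,"ty":0,"tz":2.1,"gripper":-0.8},{"wx":0,"wy":0,"wz":0,"tx":0,"ty":0,"tz":2.8,"gripper":-0.8},{"wx":0,"wy":0,"wz":0,"tx":0,"ty":0,"tz":2.8,"gripper":-0.8}]' 50
python3 -c "
from h import *
st(); p=pose()[0]; v=p-[.5601,-.0094,0]; print(np.hypot(v[0],v[1]),np.degrees(np.arctan2(-v[0],v[1])))"
```

```text
time_s: 13.87
tool_pos: [0.5351, 0.1092, 0.0598]
tool_rot: [180.0, 0.0, 101.9]
force: [5.1, -0.2, -12.0]
grip_width: 0.0242
grasp_force: 50.0
time_s: 14.28
tool_pos: [0.5351, 0.1092, 0.057]
tool_rot: [180.0, 0.0, 101.8]
force: [6.2, 0.3, -10.9]
grip_width: 0.0243
grasp_force: 50.0
{'time_s': np.float64(14.2833), 'qpos': array([ 20.0118,  18.3902, -39.2648, 107.4493,  13.5165,  58.8162,
       -13.0377]), 'tool_pos': array([0.5351, 0.1092, 0.057 ]), 'tool_rot': array([179.9816,   0.0146, 101.8433]), 'force': array([  6.2063,   0.3175, -10.9273]), 'grip_width': np.float64(0.0243), 'grasp_force': np.float64(49.997)}
0.12120981597728138 11.905608737141447
```

```bash
python3 -m creep '[{"wx":0,"wy":0,"wz":0,"tx":0,"ty":0,"tz":0.5,"gripper":-0.8},{"wx":0,"wy":0,"wz":0,"tx":0,"ty":0,"tz":1,"gripper":-0.8},{"wx":0,"wy":0,"wz":0,"tx":0,"ty":0,"tz":1.5,"gripper":-0.8},{"wx":0,"wy":0,"wz":0,"tx":0,"ty":0,"tz":1.5,"gripper":-0.8}]' 50
```

```text
time_s: 14.62
tool_pos: [0.5351, 0.1092, 0.0557]
tool_rot: [180.0, 0.0, 101.8]
force: [5.2, -0.4, -10.4]
grip_width: 0.0239
grasp_force: 50.0
```

```bash
python3 -m creep '[{"wx":0,"wy":0,"wz":0,"tx":0,"ty":0,"tz":0.7,"gripper":-0.8},{"wx":0,"wy":0,"wz":0,"tx":0,"ty":0,"tz":1.4,"gripper":-0.8},{"wx":0,"wy":0,"wz":0,"tx":0,"ty":0,"tz":2,"gripper":-0.8},{"wx":0,"wy":0,"wz":0,"tx":0,"ty":0,"tz":2,"gripper":-0.8}]' 50
```

```text
time_s: 14.95
tool_pos: [0.5351, 0.1092, 0.0539]
tool_rot: [180.0, 0.0, 101.8]
force: [4.5, 0.0, -9.2]
grip_width: 0.0247
grasp_force: 50.0
```

```bash
python3 -m creep '[{"wx":0,"wy":0,"wz":0,"tx":0,"ty":0,"tz":0.8,"gripper":-0.8},{"wx":0,"wy":0,"wz":0,"tx":0,"ty":0,"tz":1.6,"gripper":-0.8},{"wx":0,"wy":0,"wz":0,"tx":0,"ty":0,"tz":2.4,"gripper":-0.8},{"wx":0,"wy":0,"wz":0,"tx":0,"ty":0,"tz":2.4,"gripper":-0.8}]' 50
python3 -m creep '[{"wx":0,"wy":0,"wz":0,"tx":0,"ty":0,"tz":0.6,"gripper":-0.8},{"wx":0,"wy":0,"wz":0,"tx":0,"ty":0,"tz":1.2,"gripper":-0.8},{"wx":0,"wy":0,"wz":0,"tx":0,"ty":0,"tz":1.2,"gripper":-0.8}]' 50
```

```text
time_s: 15.28
tool_pos: [0.535, 0.1095, 0.052]
tool_rot: [180.0, 0.0, 101.9]
force: [5.2, -0.9, -9.4]
grip_width: 0.0243
grasp_force: 50.0
time_s: 15.53
tool_pos: [0.535, 0.1098, 0.051]
tool_rot: [180.0, 0.0, 101.9]
force: [5.9, -0.2, -9.0]
grip_width: 0.0238
grasp_force: 50.0
```

```bash
python3 -m creep '[{"wx":0,"wy":0,"wz":0,"tx":0,"ty":0,"tz":0,"gripper":-0.2},{"wx":0,"wy":0,"wz":0,"tx":0,"ty":0,"tz":0,"gripper":0},{"wx":0,"wy":0,"wz":0,"tx":0,"ty":0,"tz":0,"gripper":0.2},{"wx":0,"wy":0,"wz":0,"tx":0,"ty":0,"tz":0,"gripper":0.4},{"wx":0,"wy":0,"wz":0,"tx":0,"ty":0,"tz":0,"gripper":0.4}]' 30
python3 -m creep '[{"wx":0,"wy":0,"wz":0,"tx":0,"ty":0,"tz":0,"gripper":0.4},{"wx":0,"wy":0,"wz":0,"tx":0,"ty":0,"tz":0,"gripper":0.4},{"wx":0,"wy":0,"wz":0,"tx":0,"ty":0,"tz":-15,"gripper":0.4},{"wx":0,"wy":0,"wz":0,"tx":0,"ty":0,"tz":-45,"gripper":0.4},{"wx":0,"wy":0,"wz":0,"tx":0,"ty":0,"tz":-85,"gripper":0.4}]' 30
python3 -m creep '[{"wx":0,"wy":0,"wz":0,"tx":-10,"ty":0,"tz":-30,"gripper":0.4},{"wx":0,"wy":0,"wz":0,"tx":-30,"ty":0,"tz":-40,"gripper":0.4},{"wx":0,"wy":0,"wz":0,"tx":-50,"ty":0,"tz":-40,"gripper":0.4},{"wx":0,"wy":0,"wz":0,"tx":-50,"ty":0,"tz":-40,"gripper":0.4},{"wx":0,"wy":0,"wz":0,"tx":-50,"ty":0,"tz":-40,"gripper":0.4}]' 30
python3 -m creep '[{"wx":0,"wy":0,"wz":0,"tx":0,"ty":0,"tz":0,"gripper":0.4},{"wx":0,"wy":0,"wz":0,"tx":0,"ty":0,"tz":0,"gripper":0.4},{"wx":0,"wy":0,"wz":0,"tx":0,"ty":0,"tz":0,"gripper":0.4}]' 30
python3 -c "
from h import *
st()
im,d,P,c=shot('wrist','w5.png')
print('knob',circ(P,.070,.1,[.535,.1105],.022,0))
print([(np.round(r['point'],4),round(r['confidence'],2)) for r in nets.place_of('knob','wrist')[:1]])
print([(np.round(r['point'],4),round(r['confidence'],2)) for r in nets.place_of('cup','scene')[:1]])
shot('scene','s5.png')
a=cv2.imread('pics/w5.png'); s=cv2.imread('pics/s5.png')[120:280,240:480]; cv2.imwrite('pics/f5.png',np.vstack([cv2.resize(a,(480,300)),cv2.resize(s,(480,300))]))
"
```

```text
time_s: 15.95
tool_pos: [0.5346, 0.1105, 0.0515]
tool_rot: [-180.0, -0.0, 101.9]
force: [0.3, -0.7, 0.3]
grip_width: 0.0496
grasp_force: 0.0
time_s: 16.37
tool_pos: [0.5323, 0.1095, 0.1344]
tool_rot: [-179.6, -0.1, 101.9]
force: [0.9, -1.2, 0.5]
grip_width: 0.0604
grasp_force: 0.0
time_s: 16.78
tool_pos: [0.5452, 0.0597, 0.1761]
tool_rot: [-180.0, 0.0, 101.7]
force: [-0.7, 0.7, -0.2]
grip_width: 0.0612
grasp_force: 0.0
time_s: 17.03
tool_pos: [0.5446, 0.0623, 0.1757]
tool_rot: [-180.0, -0.0, 102.0]
force: [0.3, -0.7, 0.8]
grip_width: 0.0608
grasp_force: 0.0
{'time_s': np.float64(17.0333), 'qpos': array([ 26.2206,  10.9278, -39.4129, 100.1914,   7.2572,  71.5058,
        -3.0148]), 'tool_pos': array([0.5446, 0.0623, 0.1757]), 'tool_rot': array([-179.9577,   -0.0318,  101.9823]), 'force': array([ 0.3072, -0.7228,  0.8206]), 'grip_width': np.float64(0.0608), 'grasp_force': np.float64(0.0)}
knob (array([0.5346, 0.1101]), 0.012965982779860497, array([0.5344, 0.1106], dtype=float32), 868, np.float64(0.07789567405004805))
[(array([0.5306, 0.1136, 0.0655]), 0.67)]
[(array([ 0.4884, -0.3019,  0.0049]), 0.67)]
```

View pics/f5.png

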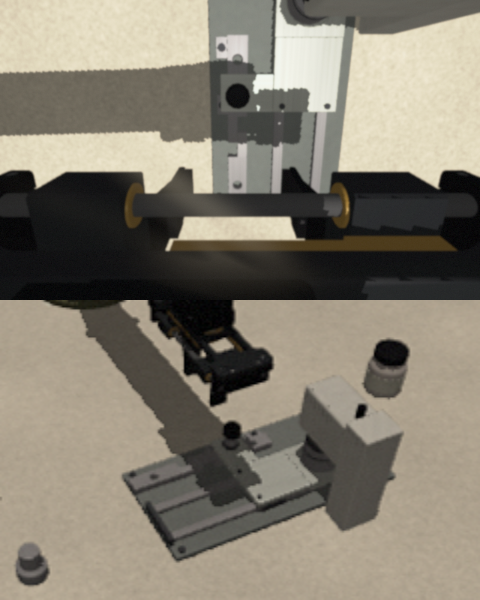

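```bash
python3 -c "
from cell import env
print(env.sign_off())"
```

```text
the job is handed in; nothing more can be done
None
```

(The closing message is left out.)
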